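# Swap a finished test cartridge in a push-push analyser bay

### The arm

A 6-joint arm with a two-finger parallel gripper is mounted at the origin on the work surface. World frame = base frame: x ahead of the robot, y to its left, z up, the work surface at z = 0. Lengths are in m, angles in degrees, forces in N, time in s.
With the tool pointing down it reaches from about 0.25 to 0.725 m from the base axis. Payload 9.7 kg.
Tool frame: the origin (TCP) lies between the finger pads; the fingertips stand bot.nose_length ahead of it and the grasp point (between the pads) lies 3 mm ahead of it (bot.nose_length is the distance from the TCP to the fingertips, in m); z points along the fingers, y is the line along which they close (so a half turn about z gives the same grasp; the last joint's range is limited). The gripper opens to 85 mm and grips with 20 to 120 N. Pads are 22 mm wide; open, the fingers measure 114 mm over their backs; the gripper's body (76 mm by 85 mm) begins 54 mm behind the grasp point. The pads swing forward as they close: fully open they stand 13 mm farther back than shut.
Start: joints at [71.448, 4.979, 10.078, 95.1, 0, 90], TCP at [0.175, 0.521, 0.253] pointing down, gripper open.
Joint ranges: [-179.16, 179.16], [-48.56, 103.87], [-65.8, 70.77], [-126.05, 130.52], [-82.76, 87.17], [-180, 180]. Speed limits (degrees/s): [127.2, 127.2, 147.25, 180, 180, 180].

### API

Orientations are given as [roll, pitch, yaw] about the fixed x, y, z axes, in that order (R = Rz(yaw) Ry(pitch) Rx(roll)).
In Python, from rig import bot, optics, order gives the robot as it stands.
- The arm moves only by the tool play_rows, never from a script. Its argument "rows" is a list of rows, each an object of numbers: "x", "y", "z": the shift along the tool's x, y, z in mm; "yaw": the turn about the tool's z in rad; "claw": the finger opening in mm, from 0 to 85.4. In form: [{"x": .., "y": .., "z": .., "yaw": .., "claw": ..}, ...]. A call has 1 to 12 rows; each row is the pose to reach, as a shift and turn from the pose commanded when the call began, along the tool's axes at that moment; what a row does not reach only later rows make up. A row lasts 1/12 s, in which the tool goes at most 41.7 mm and 7.16 degrees, less where a joint would pass 70% of its speed; a pose out of reach is approached as far as the arm can. A call with a gripper value outside its range is refused whole. The fingers move at their own pace and stop on an object; the grip force is fixed at half the most. Time passes only in rows, so rows that repeat a pose let the fingers close. It gives the time, the measured TCP pose, the force, the opening and the grip force at its end, in the units of the state.
- bot.read_state(): the state, without advancing time (a new reading comes with each control period).
- optics.read_camera(name): name is "side" or "top"; returns a dict with "color" (400x640x3 uint8, red, green, blue), "z_map" (400x640 float32, m along the optical axis (not along the pixel's ray), 0 where there is no reading), "K" (3x3 intrinsics, pixels), "T" (4x4, takes a point from camera to world coordinates). Camera axes: x right, y up, looking along -z (the intrinsics and any distortion apply to the point x, -y, -z); pixel columns grow to the right and rows downward; lengths in m; the calibration is good to about 2 mm. A picture is of the moment at which its call begins.
- order.job_done(): hands the job in; it is judged then, once.
The state is a dict: "time": time; "joint_positions": joint angles; "joint_velocities": joint speeds; "tau": joint torques, N m; "position": TCP position; "tool_rot": TCP orientation; "force": force on the tool from outside, world axes, zero at the start; "ft_torque": the same for the moment, N m; "opening": finger opening in m; "grip_force": force on a finger pad.
Only numpy, scipy, OpenCV 4.12 (cv2) and the standard library are available. Lean on these libraries where they do the work, as an engineer would, in place of code of your own. Each camera call takes 0.05 s, during which the arm holds its last target. There are 200 camera calls.

### The job

The orange-capped test in the analyser has finished: press it down to trip its push-push latch, draw it out once it has sprung up, and stand it upright on a free spot of the yellow tray, set down rather than dropped. Then take the unused orange-capped cartridge from the black rack, put it in the empty bay and press it fully down until the latch holds it. Keep both cartridges upright, and leave the blue-capped tests that are still running, the other cartridges and everything else on the bench undisturbed.

Things in the scene. Friction and masses are not known exactly. Their poses are not given: they have to be found in the camera images.
- analyser: White bench analyser, 240 mm deep (its x, away from the robot), 260 mm wide (its y), fixed; origin at the centre of its underside. Its flat deck, 105 mm above the bench, has four cartridge bays in a row along its y, 42 mm apart; sloping control panel on the robot side. Apart from cartridges nothing of it is higher than 115 mm.
- bay0_mouth (a point): Centre of the mouth of bay 0, level with the deck; axes as the analyser. An upright slot 41 mm (x) by 25 mm (y) with a 3.5 mm bevelled rim; a cartridge goes in nose down with its 38 mm side along the analyser's x (either way round).
- bay1_mouth (a point): Centre of the mouth of bay 1, level with the deck; axes as the analyser. An upright slot 41 mm (x) by 25 mm (y) with a 3.5 mm bevelled rim; a cartridge goes in nose down with its 38 mm side along the analyser's x (either way round).
- bay2_mouth (a point): Centre of the mouth of bay 2, level with the deck; axes as the analyser. An upright slot 41 mm (x) by 25 mm (y) with a 3.5 mm bevelled rim; a cartridge goes in nose down with its 38 mm side along the analyser's x (either way round).
- bay3_mouth (a point): Centre of the mouth of bay 3, level with the deck; axes as the analyser. An upright slot 41 mm (x) by 25 mm (y) with a 3.5 mm bevelled rim; a cartridge goes in nose down with its 38 mm side along the analyser's x (either way round).
- bay0 (a joint): Push-push lift under the cartridge in bay 0, m, positive down: 0 latched (cap 10 mm above the deck, a catch holds it against pulling); -0.022 up (cap 32 mm above, free to lift out); +0.0065 at the stop. Latched: press 4 mm or more deeper, let go, it rises softly in 0.5 s. Up: press to the stop (at least 5 mm past 0), let go, it returns to 0 and stays. 5 to 9 N moves it, more at the stop.
- bay1 (a joint): Push-push lift under the cartridge in bay 1, m, positive down: 0 latched (cap 10 mm above the deck, a catch holds it against pulling); -0.022 up (cap 32 mm above, free to lift out); +0.0065 at the stop. Latched: press 4 mm or more deeper, let go, it rises softly in 0.5 s. Up: press to the stop (at least 5 mm past 0), let go, it returns to 0 and stays. 5 to 9 N moves it, more at the stop.
- bay2 (a joint): Push-push lift under the cartridge in bay 2, m, positive down: 0 latched (cap 10 mm above the deck, a catch holds it against pulling); -0.022 up (cap 32 mm above, free to lift out); +0.0065 at the stop. Latched: press 4 mm or more deeper, let go, it rises softly in 0.5 s. Up: press to the stop (at least 5 mm past 0), let go, it returns to 0 and stays. 5 to 9 N moves it, more at the stop.
- bay3 (a joint): Push-push lift under the cartridge in bay 3, m, positive down: 0 latched (cap 10 mm above the deck, a catch holds it against pulling); -0.022 up (cap 32 mm above, free to lift out); +0.0065 at the stop. Latched: press 4 mm or more deeper, let go, it rises softly in 0.5 s. Up: press to the stop (at least 5 mm past 0), let go, it returns to 0 and stays. 5 to 9 N moves it, more at the stop.
- done_center (a point): The finished test cartridge, orange cap, in one of the analyser's bays, latched down at the start (70 g or so). 38 x 22 mm in plan (its x, y) and 80 mm tall (its z, up); the point is its centre, 40 mm above its underside. The top 18 mm are the coloured cap with a small white patch; the lower part is ivory, with a groove near the foot. It leaves about 1.5 mm play on each side in the bay.
- run1_center (a point): A cartridge with a blue cap, test still running, latched in another bay. 38 x 22 mm in plan (its x, y) and 80 mm tall (its z, up); the point is its centre, 40 mm above its underside. 
- run2_center (a point): A cartridge with a blue cap, test still running, latched in another bay. 38 x 22 mm in plan (its x, y) and 80 mm tall (its z, up); the point is its centre, 40 mm above its underside. 
- run3_center (a point): A cartridge with a blue cap, test still running, latched in another bay. 38 x 22 mm in plan (its x, y) and 80 mm tall (its z, up); the point is its centre, 40 mm above its underside. 
- fresh_center (a point): The unused cartridge with the orange cap, standing in one of the two slots of the black rack. 38 x 22 mm in plan (its x, y) and 80 mm tall (its z, up); the point is its centre, 40 mm above its underside. Its nose is 4 mm above the bench, its upper 40 mm stand out of the rack; lift it 45 mm to clear.
- spare_center (a point): An unused cartridge with a blue cap, in the other slot of the black rack, 52 mm from the fresh one along the rack. 38 x 22 mm in plan (its x, y) and 80 mm tall (its z, up); the point is its centre, 40 mm above its underside. 
- rack: Black rack, fixed, 120 mm (its x) x 56 mm (its y), 44 mm high, with two slots in a row along its x; the cartridges' 38 mm side lies along that x. Origin at the centre of its underside.
- tray: Yellow open discard tray, fixed, 180 mm (its x) x 140 mm (its y) and 34 mm high outside, walls and floor 4 mm, with a rim 8 mm wide outside it. Origin at the centre of its underside. The rack and the tray stand one on each side of the analyser.
- used_a_center (a point): A used cartridge, blue cap, standing upright in the tray. 38 x 22 mm in plan (its x, y) and 80 mm tall (its z, up); the point is its centre, 40 mm above its underside. 
- used_b_center (a point): A used cartridge, orange cap, standing upright in the tray. 38 x 22 mm in plan (its x, y) and 80 mm tall (its z, up); the point is its centre, 40 mm above its underside. 
- bottle: Amber bottle, 60 mm across, 150 mm high, on the bench beside the analyser; origin at the centre of its underside.
- tipbox: Pipette tip box with a blue lid, 108 x 75 x 57 mm, on the bench beside the analyser; origin at the centre of its underside.

How it is judged (in metres and radians):
On the way, in this order (a step that is already met when the one before it is completed fails the run):
1. the finished cartridge is pressed deeper into its bay, at least 3 mm below its latched height (z of done_center in the frame of analyser below 0.072 m).
2. it has sprung up in its bay: the lift under it is up (((value of joint bay0 below -0.018 m and horizontal distance between done_center and bay0_mouth below 0.012 m) or (value of joint bay1 below -0.018 m and horizontal distance between done_center and bay1_mouth below 0.012 m) or (value of joint bay2 below -0.018 m and horizontal distance between done_center and bay2_mouth below 0.012 m) or (value of joint bay3 below -0.018 m and horizontal distance between done_center and bay3_mouth below 0.012 m))), for 0.1 s.
3. the finished cartridge stands upright in the yellow tray, let go and at rest (x of done_center in the frame of tray between -0.085 and 0.085 m and y of done_center in the frame of tray between -0.065 and 0.065 m and z of done_center in the frame of tray between 0.038 and 0.05 m and angle between done_center's own z axis and vertical below 0.12 rad and linear speed of done below 0.03 m/s and contact force between the fingers and done below 0.1 N), for 0.2 s.
At the end, for the whole second after the job is handed in: Finished cartridge upright (0.12 rad) at rest on the tray floor; fresh one upright in a bay, within 6 mm of its centre, lift latched (within 2 mm of 0), cap 10 mm (+-4) above the deck; running ones within 4 mm of their places; used ones still upright in the tray, spare in its slot (x of done_center in the frame of tray between -0.085 and 0.085 m and y of done_center in the frame of tray between -0.065 and 0.065 m and z of done_center in the frame of tray between 0.038 and 0.05 m and angle between each of done_center, used_a_center, used_b_center's own z axis and vertical below 0.12 rad and linear speed of done below 0.03 m/s and linear speed of fresh below 0.02 m/s and angle between fresh_center's own z axis and vertical below 0.1 rad and z of fresh_center in the frame of analyser between 0.071 and 0.079 m and ((value of joint bay0 between -0.002 and 0.002 m and horizontal distance between fresh_center and bay0_mouth below 0.006 m) or (value of joint bay1 between -0.002 and 0.002 m and horizontal distance between fresh_center and bay1_mouth below 0.006 m) or (value of joint bay2 between -0.002 and 0.002 m and horizontal distance between fresh_center and bay2_mouth below 0.006 m) or (value of joint bay3 between -0.002 and 0.002 m and horizontal distance between fresh_center and bay3_mouth below 0.006 m)) and distance of each of run1_center, run2_center, run3_center from where it was at the start of the episode below 0.004 m and x of used_a_center in the frame of tray between -0.085 and 0.085 m and y of used_a_center in the frame of tray between -0.065 and 0.065 m and z of used_a_center in the frame of tray between 0.038 and 0.05 m and x of used_b_center in the frame of tray between -0.085 and 0.085 m and y of used_b_center in the frame of tray between -0.065 and 0.065 m and z of used_b_center in the frame of tray between 0.038 and 0.05 m and distance of spare_center from where it was at the start of the episode below 0.015 m); the robot touches nothing.
It fails at once if a running (blue-capped) cartridge in the analyser is moved by more than 4 mm (distance of any of run1_center, run2_center, run3_center from where it was at the start of the episode above 0.004 m).
It fails at once if a used or spare cartridge, the bottle or the tip box is moved by more than 15 mm (distance of any of used_a_center, used_b_center, spare_center, bottle, tipbox from where it was at the start of the episode above 0.015 m).
It fails at once if the finished or the fresh cartridge is tipped by more than 0.6 rad (angle between any of done_center, fresh_center's own z axis and vertical above 0.6 rad).
It fails at once if the finished cartridge is let go over the tray more than 20 mm above its floor (x of done_center in the frame of tray between -0.09 and 0.09 m and y of done_center in the frame of tray between -0.07 and 0.07 m and z of done_center in the frame of tray above 0.064 m and contact force between the fingers and done below 0.02 N).
It also fails if it takes over 72 s, if anything falls off the work surface, if the arm or the gripper's body presses on something with over 40 N, if the wrist force passes 120 N, or if a joint passes its speed limit or range.

## Working session

There is one attempt and no reset: what is moved stays moved. The work goes in short steps, Python scripts to look and compute and a tool call to move; the robot and the scene stay as the last step left them, time stands still between calls to the robot, and variables do not carry over. Pictures are saved under pics/ and viewed, at most 10 in all, crops included, and the job is handed in when it is done.

Besides the shell and the picture viewer there is one more tool, called after "Emit:" as name([rows], argument=value, ...), one row to a line, values as JSON. play_rows: Moves the arm, as the interface text tells. Its arguments: {"type":"object","properties":{"rows":{"type":"array","items":{"type":"object","properties":{"x":{"type":"number"},"y":{"type":"number"},"z":{"type":"number"},"yaw":{"type":"number"},"claw":{"type":"number"}}}}},"required":["rows"]}

```bash
mkdir -p pics
python3 - <<'E'
from rig import bot,optics,order
import cv2,numpy as np
s=bot.read_state();print(s['time'],s['position'],s['tool_rot'],s['opening'],bot.nose_length)
for n in('top','side'):
    c=optics.read_camera(n);cv2.imwrite(f'pics/{n}0.png',c['color'][:,:,::-1]);np.savez(f'{n}0.npz',**c);print(n,c['K'],c['T'])
E
```

```text
0.0 [0.1749105  0.5212434  0.25254898] [-1.79921377e+02 -2.93335980e-05  1.61449090e+02] 0.08543454815987814 0.022
top [[493.5404612   0.        322.0274135]
 [  0.        493.5404612 209.3214563]
 [  0.          0.          1.       ]] [[-0.00351506  0.9811661  -0.19313395  0.2513607 ]
 [-0.99995589 -0.00513092 -0.00786697 -0.00849239]
 [-0.00870976  0.19309778  0.98114086  1.45800338]
 [ 0.          0.          0.          1.        ]]
side [[408.17068008   0.         320.53085146]
 [  0.         408.17068008 198.71958835]
 [  0.           0.           1.        ]] [[-0.97648072  0.1596532  -0.14490087  0.37484113]
 [-0.21504414 -0.67276101  0.70791853  0.71110279]
 [ 0.01553781  0.72242888  0.69127064  0.76034607]
 [ 0.          0.          0.          1.        ]]
```

View pics/top0.png

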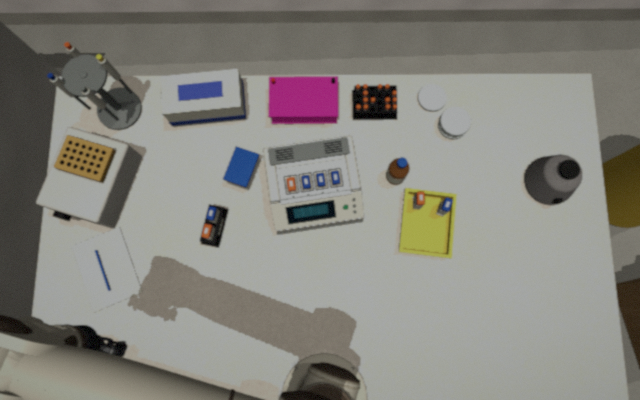

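View pics/side0.png

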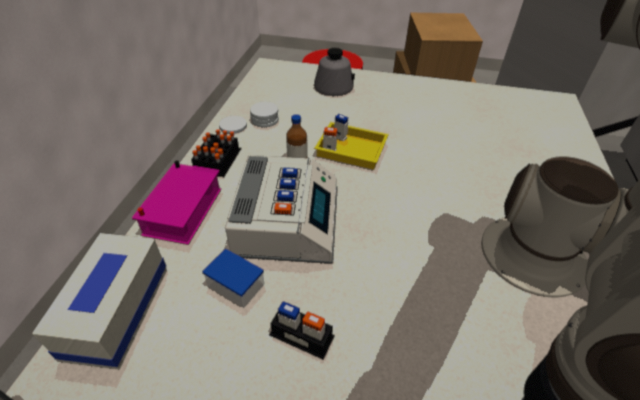

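The top view shows the finished orange cap in the analyser at (291,184), with blue caps at (306,182), (321,180) and (335,177). The rack has the orange cap at (208,231) and blue at (212,213). The tray is at (427,222), with its used cartridges along the far edge and free space near (427,235). The side view agrees with this. The fallen shadow comes from the arm.

```bash
cat > h.py <<'E'
import numpy as np,cv2
from scipy.spatial.transform import Rotation as R
def pts(c,u,v):
    z=c['z_map'][v,u];K=c['K'];p=np.stack([(u-K[0,2])/K[0,0]*z,-(v-K[1,2])/K[1,1]*z,-z],-1)
    return p@c['T'][:3,:3].T+c['T'][:3,3]
def plane(c,u,v,h):
    K=c['K'];d=c['T'][:3,:3]@np.array([(u-K[0,2])/K[0,0],-(v-K[1,2])/K[1,1],-1]);o=c['T'][:3,3]
    return o+d*(h-o[2])/d[2]
def masks(c):
    h=cv2.cvtColor(c['color'],cv2.COLOR_RGB2HSV)
    return {'or':cv2.inRange(h,(3,140,110),(14,255,255)),'bl':cv2.inRange(h,(105,120,60),(125,255,255)),'ye':cv2.inRange(h,(24,150,100),(34,255,255))}
def blobs(c,k,mn=12):
    m=cv2.morphologyEx(masks(c)[k],cv2.MORPH_CLOSE,np.ones((3,3),np.uint8))
    n,l,s,ce=cv2.connectedComponentsWithStats(m)
    return [(s[i],ce[i],np.where(l==i)) for i in range(1,n) if s[i][4]>=mn]
def go(s,x,y,z,yaw=None):
    """shift in tool axes (mm, rad) to reach world TCP x,y,z and tool yaw deg"""
    r=R.from_euler('xyz',s['tool_rot'],degrees=True)
    d=r.inv().apply(np.array([x,y,z])-s['position'])*1000
    t=0 if yaw is None else -np.deg2rad((yaw-s['tool_rot'][2]+90)%180-90)
    return d.round(1),round(float(t),3)
E
python3 - <<'E'
from h import *
for n in('top','side'):
    c=dict(np.load(n+'0.npz'))
    for k in('or','bl','ye'):
        for s,ce,(v,u) in blobs(c,k):
            p=pts(c,u,v); p=p[c['z_map'][v,u]>0]
            q=p[p[:,2]>np.percentile(p[:,2],90)-.004]
            if .2<p[:,0].mean()<.9: print(n,k,s,ce.round(1),'top',np.percentile(p[:,2],90).round(4),'mean',q.mean(0).round(4),'mid',((q.max(0)+q.min(0))/2).round(4),'size',np.ptp(q,0).round(3))
c=dict(np.load('top0.npz'))
# yellow rim rectangle
m=masks(c)['ye'];v,u=np.where(m>0);p=pts(c,u,v);q=p[(p[:,2]>.028)&(p[:,2]<.042)];print('rim',cv2.minAreaRect((q[:,:2]*1000).astype(np.float32)))
# analyser deck heights along x through the done bay
for row in range(135,232,3): print(row,pts(c,np.array([298]),np.array([row])).round(3)[0],pts(c,np.array([284]),np.array([row])).round(3)[0])
E
```

```text
top or [363  91   5  18  49] [365.3  99.1] top 0.0715 mean [ 0.8606 -0.1285  0.0704] mid [ 0.859  -0.1287  0.0708] size [0.054 0.01  0.006]
top or [393  91   3  10  26] [394.2  95.5] top 0.0736 mean [ 0.874  -0.2155  0.0728] mid [ 0.8698 -0.2145  0.073 ] size [0.03  0.006 0.004]
top or [371  98   4   4  13] [372.5  99.2] top 0.0719 mean [ 0.8595 -0.1499  0.0711] mid [ 0.8599 -0.1496  0.0707] size [0.007 0.009 0.003]
top or [386  98   4  10  29] [387.4 102.6] top 0.0721 mean [ 0.8552 -0.1934  0.071 ] mid [ 0.8501 -0.1941  0.0712] size [0.027 0.01  0.005]
top or [356 105   5   4  13] [358.2 106.2] top 0.0754 mean [ 0.8369 -0.1068  0.0741] mid [ 0.837  -0.1072  0.0742] size [0.005 0.009 0.005]
top or [287 178   8  13  51] [290.8 184.3] top 0.1185 mean [0.5873 0.0881 0.1171] mid [0.5896 0.0889 0.1177] size [0.033 0.017 0.006]
top or [417 192   8  13  56] [419.5 198.6] top 0.0879 mean [ 0.5542 -0.2769  0.0861] mid [ 0.5532 -0.2764  0.0872] size [0.035 0.017 0.006]
top or [202 224  10  14  66] [206.7 230.8] top 0.0893 mean [0.4619 0.3269 0.0876] mid [0.4623 0.3289 0.0881] size [0.037 0.023
[... 6383 characters left out ...]
 [0.585 0.07  0.104] [0.586 0.11  0.103]
189 [0.576 0.07  0.108] [0.576 0.109 0.108]
192 [0.567 0.07  0.109] [0.568 0.109 0.105]
195 [0.56  0.07  0.101] [0.559 0.109 0.106]
198 [0.55  0.07  0.106] [0.551 0.109 0.105]
201 [0.542 0.07  0.104] [0.542 0.109 0.107]
204 [0.534 0.07  0.1  ] [0.535 0.109 0.1  ]
207 [0.528 0.07  0.091] [0.527 0.11  0.092]
210 [0.521 0.071 0.081] [0.519 0.11  0.089]
213 [0.512 0.071 0.081] [0.512 0.11  0.083]
216 [0.506 0.071 0.069] [0.505 0.111 0.075]
219 [0.498 0.072 0.062] [0.497 0.112 0.067]
222 [0.489 0.072 0.064] [0.489 0.112 0.067]
225 [0.482 0.072 0.053] [0.482 0.112 0.058]
228 [0.476 0.073 0.038] [0.474 0.113 0.053]
231 [0.472 0.075 0.004] [0.469 0.115 0.028]
```

Run:
```python
from h import *
from rig import bot
s=bot.read_state();print(go(s,.588,.092,.235,98.65),go(s,.588,.092,.18,98.65))
```

```text
(array([-528.2, -275.5,   18. ]), 1.096) (array([-528.2, -275.4,   73. ]), 1.096)
```

Emit:
play_rows([
  {"x": -20, "y": -10, "z": 0, "yaw": 0.1, "claw": 0},
  {"x": -60, "y": -31, "z": 0, "yaw": 0.2, "claw": 0},
  {"x": -95, "y": -49, "z": 5, "yaw": 0.3, "claw": 0},
  {"x": -130, "y": -68, "z": 5, "yaw": 0.4, "claw": 0},
  {"x": -165, "y": -86, "z": 10, "yaw": 0.5, "claw": 0},
  {"x": -200, "y": -104, "z": 10, "yaw": 0.6, "claw": 0},
  {"x": -235, "y": -122, "z": 10, "yaw": 0.7, "claw": 0},
  {"x": -270, "y": -141, "z": 15, "yaw": 0.8, "claw": 0},
  {"x": -305, "y": -159, "z": 15, "yaw": 0.9, "claw": 0},
  {"x": -340, "y": -177, "z": 18, "yaw": 1.0, "claw": 0},
  {"x": -375, "y": -195, "z": 18, "yaw": 1.096, "claw": 0},
  {"x": -410, "y": -214, "z": 18, "yaw": 1.096, "claw": 0},
])

```text
time: 1.1
position: [0.4965, 0.1863, 0.2349]
tool_rot: [-180.0, 0.0, 98.3]
force: [0.8, 0.3, 0.2]
opening: -0.0004
grip_force: 0.0
```

Run:
```python
from h import *
from rig import bot
s=bot.read_state();print(s['position'],s['tool_rot'],go(s,.588,.092,.18,98.65))
```

```text
[0.49649602 0.18632174 0.23485777] [-1.79969053e+02  3.32440552e-03  9.83022429e+01] (array([-106.5,   77. ,   54.8]), -0.006)
```

Emit:
play_rows([
  {"x": -30, "y": 22, "z": 5, "yaw": 0, "claw": 0},
  {"x": -60, "y": 43, "z": 15, "yaw": 0, "claw": 0},
  {"x": -85, "y": 62, "z": 30, "yaw": 0, "claw": 0},
  {"x": -104, "y": 75, "z": 45, "yaw": -0.003, "claw": 0},
  {"x": -106, "y": 77, "z": 55, "yaw": -0.006, "claw": 0},
  {"x": -106, "y": 77, "z": 55, "yaw": -0.006, "claw": 0},
  {"x": -106, "y": 77, "z": 55, "yaw": -0.006, "claw": 0},
])

```text
time: 1.68
position: [0.587, 0.0951, 0.1797]
tool_rot: [-179.9, -0.0, 99.0]
force: [-0.1, 0.5, 0.2]
opening: 0.0004
grip_force: 0.0
```

Run:
```python
from h import *
from rig import bot,optics
s=bot.read_state();print(s['position'],s['tool_rot'])
ims=[]
for n in('top','side'):
    c=optics.read_camera(n);np.savez(n+'1.npz',**c)
    u,v=(320,190) if n=='top' else (285,190)
    ims.append(cv2.resize(c['color'][v-60:v+60,u-75:u+75,::-1],(800,600) if 0 else (400,320),interpolation=cv2.INTER_CUBIC))
cv2.imwrite('pics/a.png',np.hstack(ims))
```

```text
[0.58695102 0.0951367  0.17972691] [-1.79892800e+02 -1.45136251e-02  9.89795465e+01]
```

View pics/a.png

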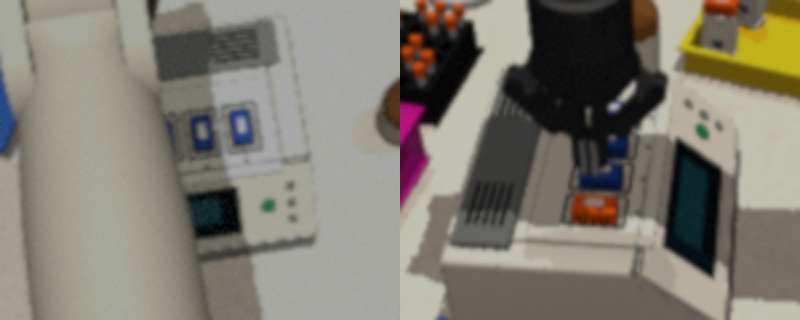

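The crop shows the closed fingertips in the side view at about (282,192), floating above the orange cap at (283,208). The arm hides the cap in the top view, so I'll use the side camera and compare its reading of the fingertips with the known TCP.

Run:
```python
from h import *
c=dict(np.load('side1.npz'));v,u=np.mgrid[165:203,262:308];u=u.ravel();v=v.ravel();p=pts(c,u,v);ok=c['z_map'][v,u]>0
p=p[ok];d=np.linalg.norm(p[:,:2]-[.587,.0951],axis=1)
ax=np.array([np.cos(np.deg2rad(9)),np.sin(np.deg2rad(9))]);ay=np.array([-ax[1],ax[0]])
for a in np.arange(.13,.22,.006):
    q=p[(p[:,2]>=a)&(p[:,2]<a+.006)&(d<.05)]
    if len(q): r=q[:,:2]-[.587,.0951]; print(a.round(3),len(q),'along x',(r@ax).min().round(4),(r@ax).max().round(4),'y max',(r@ay).min().round(4),np.percentile(r@ay,[50,90]).round(4))
for n in [1]:
  for k in('or','bl'):
    for s,ce,(v,u) in blobs(c,k):
        q=pts(c,u,v)
        if abs(q[:,2].mean()-.113)<.006 and q[:,0].mean()<.7: print(k,ce,plane(c,*ce,.115).round(4))
```

```text
0.154 2 along x -0.0057 0.0046 y max 0.0051 [0.0069 0.0083]
0.16 15 along x -0.0104 0.011 y max 0.0054 [0.0099 0.0115]
0.166 26 along x -0.013 0.0128 y max 0.0043 [0.0075 0.0123]
0.172 26 along x -0.0127 0.0128 y max 0.0031 [0.0096 0.0117]
0.178 26 along x -0.0131 0.0139 y max 0.0022 [0.0083 0.0116]
0.184 34 along x -0.013 0.0141 y max -0.0026 [0.0083 0.0117]
0.19 26 along x -0.0117 0.0133 y max -0.0021 [0.0097 0.0116]
0.196 25 along x -0.0141 0.0176 y max -0.0074 [0.0106 0.0132]
0.202 66 along x -0.0275 0.0326 y max -0.0093 [0.0115 0.0132]
0.208 102 along x -0.0358 0.0345 y max -0.0102 [0.0106 0.0132]
0.214 106 along x -0.0402 0.0362 y max -0.011 [0.01   0.0134]
or [300.66666667 130.53333333] [ 0.6223 -0.2036  0.115 ]
or [282.71134021 207.18556701] [0.5865 0.0964 0.115 ]
bl [287.675 195.25 ] [0.5863 0.0564 0.115 ]
```

Emit:
play_rows([
  {"z": 15, "claw": 0},
  {"z": 30, "claw": 0},
  {"z": 38, "claw": 0},
  {"z": 42, "claw": 0},
  {"z": 45, "claw": 0},
  {"z": 48, "claw": 0},
  {"z": 48.5, "claw": 0},
  {"z": 48.5, "claw": 0},
])

```text
$.rows[0]: bad value
```

Emit:
play_rows([
  {"x": 0, "y": 0, "z": 15, "yaw": 0, "claw": 0},
  {"x": 0, "y": 0, "z": 30, "yaw": 0, "claw": 0},
  {"x": 0, "y": 0, "z": 38, "yaw": 0, "claw": 0},
  {"x": 0, "y": 0, "z": 42, "yaw": 0, "claw": 0},
  {"x": 0, "y": 0, "z": 45, "yaw": 0, "claw": 0},
  {"x": 0, "y": 0, "z": 48, "yaw": 0, "claw": 0},
  {"x": 0, "y": 0, "z": 48.5, "yaw": 0, "claw": 0},
  {"x": 0, "y": 0, "z": 48.5, "yaw": 0, "claw": 0},
])

```text
time: 2.45
position: [0.588, 0.0953, 0.1334]
tool_rot: [179.9, -0.0, 99.0]
force: [-1.8, 0.6, 5.1]
opening: -0.0
grip_force: 2.7
```

Emit:
play_rows([
  {"x": 0, "y": 0, "z": 1.5, "yaw": 0, "claw": 0},
  {"x": 0, "y": 0, "z": 2.5, "yaw": 0, "claw": 0},
  {"x": 0, "y": 0, "z": 2.5, "yaw": 0, "claw": 0},
  {"x": 0, "y": 0, "z": 2.5, "yaw": 0, "claw": 0},
])

```text
time: 2.78
position: [0.5882, 0.0953, 0.1314]
tool_rot: [179.8, -0.0, 99.0]
force: [-2.5, 1.9, 6.5]
opening: -0.0
grip_force: 3.7
```

Emit:
play_rows([
  {"x": 0, "y": 0, "z": -10, "yaw": 0, "claw": 0},
  {"x": 0, "y": 0, "z": -30, "yaw": 0, "claw": 0},
  {"x": 0, "y": 0, "z": -50, "yaw": 0, "claw": 20},
  {"x": 0, "y": 0, "z": -58, "yaw": 0, "claw": 65},
  {"x": 0, "y": 0, "z": -58, "yaw": 0, "claw": 65},
  {"x": 0, "y": 0, "z": -58, "yaw": 0, "claw": 65},
  {"x": 0, "y": 0, "z": -58, "yaw": 0, "claw": 65},
  {"x": 0, "y": 0, "z": -58, "yaw": 0, "claw": 65},
  {"x": 0, "y": 0, "z": -58, "yaw": 0, "claw": 65},
])

```text
time: 3.53
position: [0.5873, 0.0948, 0.1862]
tool_rot: [-179.9, 0.0, 99.0]
force: [-0.0, -0.0, -0.4]
opening: 0.065
grip_force: 0.0
```

Run:
```python
from h import *
from rig import bot,optics
s=bot.read_state();print(s['position'],s['tool_rot'])
c=optics.read_camera('side');np.savez('side2.npz',**c)
for k in('or','bl'):
    for s,ce,(v,u) in blobs(c,k):
        p=pts(c,u,v)
        if .45<p[:,0].mean()<.63 and -.1<p[:,1].mean()<.2:
            t=np.percentile(p[:,2],90);q=p[p[:,2]>t-.004];print(k,s,ce.round(1),t.round(4),q.mean(0).round(4),((q.max(0)+q.min(0))/2).round(4),np.ptp(q,0).round(3))
v,u=np.mgrid[140:215,230:340];u=u.ravel();v=v.ravel();p=pts(c,u,v);r=p[:,:2]-[.588,.0953]
ax=np.array([np.cos(np.deg2rad(9)),np.sin(np.deg2rad(9))]);ay=np.array([-ax[1],ax[0]])
X=r@ax;Y=r@ay
for lo,hi in((-.06,-.025),(.025,.06)):
    m=(X>lo)&(X<hi)&(abs(Y)<.015)&(p[:,2]>.13);print(p[m,2].min().round(4),np.percentile(p[m,2],5).round(4),X[m].min().round(3),X[m].max().round(3))
cv2.imwrite('pics/b.png',cv2.resize(c['color'][130:250,210:360,::-1],(600,480),interpolation=cv2.INTER_CUBIC))
```

```text
[0.58729182 0.0947945  0.18616512] [-1.79903397e+02  2.04797930e-03  9.89947863e+01]
or [274 196  17   9  85] [282.4 200.3] 0.1374 [0.5874 0.0952 0.136 ] [0.5871 0.0929 0.1361] [0.036 0.021 0.005]
bl [283 168  10   7  43] [286.4 172. ] 0.1152 [ 0.6104 -0.0187  0.121 ] [0.5928 0.0338 0.1723] [0.065 0.146 0.122]
bl [280 179  15   7  53] [287.4 182.8] 0.116 [0.5988 0.0129 0.1145] [0.5997 0.0119 0.1145] [0.033 0.02  0.004]
bl [289 192   4   5  14] [290.9 193.7] 0.1159 [0.5804 0.0496 0.1149] [0.5803 0.0498 0.1151] [0.007 0.011 0.005]
0.1698 0.1859 -0.06 -0.026
0.1714 0.1831 0.025 0.06
```

View pics/b.png

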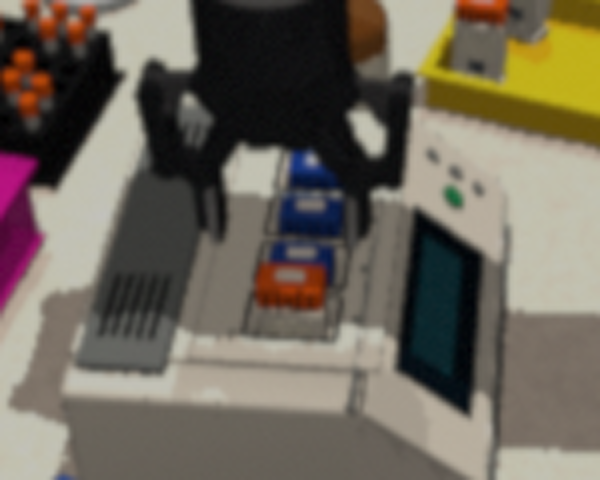

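The orange cartridge is up, with its cap centred at (291,285) in the crop and its top at 137 mm. It sits between the open fingers, whose tips are at (215,230) and (360,230).

Emit:
play_rows([
  {"x": 0, "y": 0, "z": 18, "yaw": 0, "claw": 65},
  {"x": 0, "y": 0, "z": 36, "yaw": 0, "claw": 65},
  {"x": 0, "y": 0, "z": 48, "yaw": 0, "claw": 65},
  {"x": 0, "y": 0, "z": 53, "yaw": 0, "claw": 65},
  {"x": 0, "y": 0, "z": 53, "yaw": 0, "claw": 60},
  {"x": 0, "y": 0, "z": 53, "yaw": 0, "claw": 48},
  {"x": 0, "y": 0, "z": 53, "yaw": 0, "claw": 42},
  {"x": 0, "y": 0, "z": 53, "yaw": 0, "claw": 38},
  {"x": 0, "y": 0, "z": 53, "yaw": 0, "claw": 34},
  {"x": 0, "y": 0, "z": 53, "yaw": 0, "claw": 30},
  {"x": 0, "y": 0, "z": 53, "yaw": 0, "claw": 30},
  {"x": 0, "y": 0, "z": 53, "yaw": 0, "claw": 30},
])

```text
time: 4.58
position: [0.588, 0.0949, 0.1348]
tool_rot: [179.9, 0.0, 99.0]
force: [1.3, 0.4, 2.6]
opening: 0.0366
grip_force: 63.0
```

Emit:
play_rows([
  {"x": 0, "y": 0, "z": -4, "yaw": 0, "claw": 30},
  {"x": 0, "y": 0, "z": -12, "yaw": 0, "claw": 30},
  {"x": 0, "y": 0, "z": -24, "yaw": 0, "claw": 30},
  {"x": 0, "y": 0, "z": -38, "yaw": 0, "claw": 30},
  {"x": 0, "y": 0, "z": -53, "yaw": 0, "claw": 30},
  {"x": 0, "y": 0, "z": -68, "yaw": 0, "claw": 30},
  {"x": 0, "y": 0, "z": -80, "yaw": 0, "claw": 30},
  {"x": 0, "y": 0, "z": -88, "yaw": 0, "claw": 30},
  {"x": 0, "y": 0, "z": -90, "yaw": 0, "claw": 30},
])

```text
time: 5.33
position: [0.5881, 0.095, 0.2265]
tool_rot: [179.9, -0.0, 99.0]
force: [0.3, -0.0, -1.6]
opening: 0.0368
grip_force: 62.6
```

Run:
```python
from h import *
from rig import bot,optics
s=bot.read_state();print(s['position'],s['tool_rot'],s['grip_force'])
c=optics.read_camera('side');np.savez('side3.npz',**c)
t=optics.read_camera('top')
m=masks(c)['ye'];v,u=np.where(m>0);p=pts(c,u,v);q=p[(p[:,2]>.029)&(p[:,2]<.04)];print('rim',cv2.minAreaRect((q[:,:2]*1000).astype(np.float32)))
for k in('or','bl'):
    for b,ce,(v,u) in blobs(c,k):
        p=pts(c,u,v)
        if .4<p[:,0].mean()<.63: print(k,ce.round(1),np.percentile(p[:,2],90).round(4),p.mean(0).round(4))
print(go(s,.45,-.30,s['position'][2],90))
cv2.imwrite('pics/c.png',cv2.resize(c['color'][80:240,210:410,::-1],(600,480),interpolation=cv2.INTER_CUBIC))
```

```text
[0.5881066  0.09495312 0.22654757] [ 1.79857428e+02 -2.37913615e-03  9.89963113e+01] 62.57974569685757
rim ((489.8748779296875, -302.74798583984375), (153.8731231689453, 190.14649963378906), 82.48481750488281)
or [330.5 130.3] 0.085 [ 0.5515 -0.2767  0.079 ]
or [313.6 320.4] 0.0845 [0.4595 0.3364 0.0857]
bl [297.6 118.2] 0.3515 [ 0.6096 -0.1308  0.2013]
bl [341.6 118.4] 0.0847 [ 0.5306 -0.3431  0.0815]
bl [295.5 171.8] 0.2192 [0.58   0.0062 0.1455]
bl [292.6 182.6] 0.1161 [0.5874 0.0097 0.1136]
bl [288.7 310.6] 0.0842 [0.5099 0.325  0.0821]
(array([-368.5, -198.2,   -0.5]), 0.157)
```

View pics/c.png

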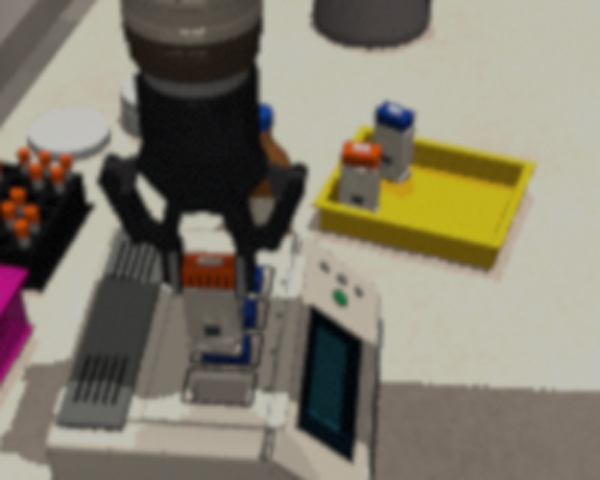

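The cartridge is held upright, with its cap at (210,270) in the crop and its nose clear of the bay. The tray's near half, around (440,200), is free.

Emit:
play_rows([
  {"x": -10, "y": -5, "z": 0, "yaw": 0, "claw": 30},
  {"x": -28, "y": -15, "z": 0, "yaw": 0.02, "claw": 30},
  {"x": -55, "y": -30, "z": 0, "yaw": 0.04, "claw": 30},
  {"x": -87, "y": -47, "z": 0, "yaw": 0.06, "claw": 30},
  {"x": -120, "y": -65, "z": 0, "yaw": 0.08, "claw": 30},
  {"x": -153, "y": -82, "z": 0, "yaw": 0.1, "claw": 30},
  {"x": -186, "y": -100, "z": 0, "yaw": 0.12, "claw": 30},
  {"x": -219, "y": -118, "z": 0, "yaw": 0.13, "claw": 30},
  {"x": -252, "y": -136, "z": 0, "yaw": 0.14, "claw": 30},
  {"x": -285, "y": -153, "z": 0, "yaw": 0.15, "claw": 30},
  {"x": -315, "y": -169, "z": 0, "yaw": 0.157, "claw": 30},
  {"x": -340, "y": -183, "z": 0, "yaw": 0.157, "claw": 30},
])

```text
time: 6.43
position: [0.4581, -0.2719, 0.2234]
tool_rot: [-179.9, -0.0, 89.9]
force: [0.1, -0.3, -0.5]
opening: 0.0368
grip_force: 62.6
```

Emit:
play_rows([
  {"x": -17, "y": -7, "z": 0, "yaw": 0, "claw": 30},
  {"x": -27, "y": -11, "z": 15, "yaw": 0, "claw": 30},
  {"x": -31, "y": -12, "z": 40, "yaw": 0, "claw": 30},
  {"x": -31, "y": -12, "z": 65, "yaw": 0, "claw": 30},
  {"x": -31, "y": -12, "z": 90, "yaw": 0, "claw": 30},
  {"x": -31, "y": -12, "z": 105, "yaw": 0, "claw": 30},
  {"x": -31, "y": -12, "z": 115, "yaw": 0, "claw": 30},
  {"x": -31, "y": -12, "z": 120, "yaw": 0, "claw": 30},
  {"x": -31, "y": -12, "z": 120, "yaw": 0, "claw": 30},
  {"x": -31, "y": -12, "z": 120, "yaw": 0, "claw": 30},
])

```text
time: 7.27
position: [0.4481, -0.3008, 0.105]
tool_rot: [180.0, 0.0, 90.0]
force: [0.8, 0.7, -0.3]
opening: 0.0372
grip_force: 62.5
```

Run:
```python
from h import *
from rig import bot,optics
s=bot.read_state();print(s['position'],s['tool_rot'],s['force'])
for n in ('side','top'):
  c=optics.read_camera(n)
  v,u=np.where(masks(c)['or']>0);p=pts(c,u,v);m=(p[:,0]<.5)&(p[:,1]<-.2);q=p[m]
  if len(q):print(n,len(q),np.percentile(q[:,2],[50,90,97]).round(4),q.mean(0).round(4))
  cv2.imwrite(f'pics/d{n}.png',cv2.resize(c['color'][80:240,310:510,::-1] if n=='side' else c['color'][150:310,340:540,::-1],(600,480),interpolation=cv2.INTER_CUBIC))
```

```text
[ 0.44811555 -0.30076495  0.10495191] [1.79971375e+02 2.34492386e-02 8.99953798e+01] [ 0.75329692  0.69767929 -0.31920992]
side 6 [0.1064 0.2042 0.2721] [ 0.4528 -0.3038  0.1387]
```

View pics/dside.png

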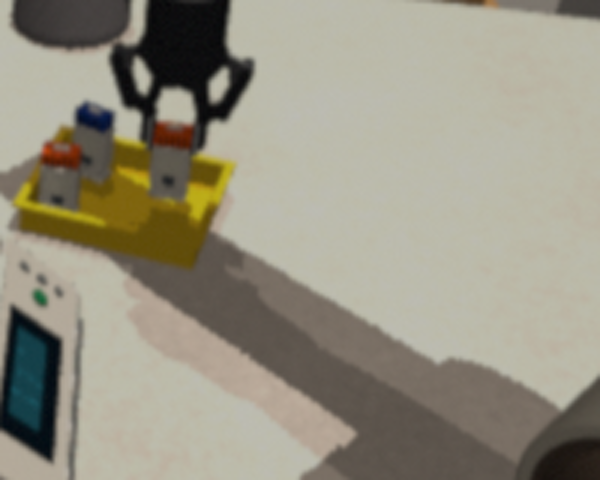

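The cartridge hangs over the tray's free half, with its cap at (172,135) in the crop and both used cartridges well away to the left. I'll lower it now.

Emit:
play_rows([
  {"x": 0, "y": 0, "z": 6, "yaw": 0, "claw": 30},
  {"x": 0, "y": 0, "z": 12, "yaw": 0, "claw": 30},
  {"x": 0, "y": 0, "z": 16, "yaw": 0, "claw": 30},
  {"x": 0, "y": 0, "z": 19, "yaw": 0, "claw": 30},
  {"x": 0, "y": 0, "z": 20.5, "yaw": 0, "claw": 30},
  {"x": 0, "y": 0, "z": 21, "yaw": 0, "claw": 30},
  {"x": 0, "y": 0, "z": 21.5, "yaw": 0, "claw": 30},
  {"x": 0, "y": 0, "z": 21.5, "yaw": 0, "claw": 30},
  {"x": 0, "y": 0, "z": 21.5, "yaw": 0, "claw": 30},
])

```text
time: 8.12
position: [0.4482, -0.3006, 0.083]
tool_rot: [180.0, 0.0, 90.0]
force: [0.9, 0.1, 0.2]
opening: 0.0368
grip_force: 62.6
```

Emit:
play_rows([
  {"x": 0, "y": 0, "z": 0.5, "yaw": 0, "claw": 30},
  {"x": 0, "y": 0, "z": 1, "yaw": 0, "claw": 30},
  {"x": 0, "y": 0, "z": 1.5, "yaw": 0, "claw": 30},
  {"x": 0, "y": 0, "z": 1.5, "yaw": 0, "claw": 30},
  {"x": 0, "y": 0, "z": 1.5, "yaw": 0, "claw": 30},
])

```text
time: 8.53
position: [0.4482, -0.3007, 0.0826]
tool_rot: [179.9, 0.0, 90.0]
force: [-2.1, 0.9, 8.1]
opening: 0.037
grip_force: 63.7
```

Emit:
play_rows([
  {"x": 0, "y": 0, "z": -0.5, "yaw": 0, "claw": 38},
  {"x": 0, "y": 0, "z": -0.5, "yaw": 0, "claw": 42},
  {"x": 0, "y": 0, "z": -0.5, "yaw": 0, "claw": 48},
  {"x": 0, "y": 0, "z": -0.5, "yaw": 0, "claw": 56},
  {"x": 0, "y": 0, "z": -0.5, "yaw": 0, "claw": 62},
  {"x": 0, "y": 0, "z": -3, "yaw": 0, "claw": 62},
  {"x": 0, "y": 0, "z": -15, "yaw": 0, "claw": 62},
  {"x": 0, "y": 0, "z": -40, "yaw": 0, "claw": 62},
  {"x": 0, "y": 0, "z": -75, "yaw": 0, "claw": 62},
  {"x": 0, "y": 0, "z": -115, "yaw": 0, "claw": 62},
  {"x": 0, "y": 0, "z": -140, "yaw": 0, "claw": 62},
  {"x": 0, "y": 0, "z": -145, "yaw": 0, "claw": 62},
])

```text
time: 9.53
position: [0.4491, -0.3013, 0.2328]
tool_rot: [179.6, 0.3, 90.0]
force: [0.3, -0.7, -0.1]
opening: 0.0618
grip_force: 0.0
```

Run:
```python
from h import *
from rig import bot,optics
s=bot.read_state();print(s['position'],s['tool_rot'],s['force'])
c=optics.read_camera('side');np.savez('side4.npz',**c)
for k in('or','bl'):
    for b,ce,(v,u) in blobs(c,k):
        p=pts(c,u,v)
        if .4<p[:,0].mean()<.63:
            t=np.percentile(p[:,2],90);q=p[p[:,2]>t-.004];print(k,ce.round(1),t.round(4),q.mean(0).round(4),((q.max(0)+q.min(0))/2).round(4),np.ptp(q,0).round(3))
print(go(s,.4605,.3325,s['position'][2],79.6))
```

```text
[ 0.44913281 -0.3012649   0.23277371] [179.6253328    0.25377834  89.9996712 ] [ 0.26312288 -0.71678863 -0.11821477]
or [329.3 129.6] 0.0848 [ 0.5539 -0.2736  0.0832] [ 0.5538 -0.2744  0.0833] [0.032 0.024 0.005]
or [367.3 129.7] 0.0853 [ 0.4467 -0.2982  0.0838] [ 0.4465 -0.299   0.0838] [0.033 0.011 0.005]
or [313.5 320.4] 0.0844 [0.4606 0.3334 0.083 ] [0.4613 0.3321 0.0833] [0.038 0.025 0.006]
bl [341.1 117.8] 0.085 [ 0.5322 -0.3429  0.0836] [ 0.5332 -0.3424  0.0839] [0.031 0.012 0.005]
bl [289.4 172. ] 0.1155 [ 0.6051 -0.0286  0.114 ] [ 0.6059 -0.031   0.1142] [0.036 0.024 0.006]
bl [287.2 183.1] 0.116 [0.5992 0.0125 0.1146] [0.6001 0.0109 0.1149] [0.034 0.018 0.005]
bl [285. 195.] 0.1155 [0.5938 0.0546 0.1143] [0.5938 0.0534 0.1143] [0.036 0.022 0.005]
bl [288.8 310.5] 0.0842 [0.5102 0.3242 0.0828] [0.5109 0.322  0.0831] [0.036 0.024 0.006]
(array([633.8,  11.4,  -2.7]), 0.182)
```

```bash
sed -i 's/def go(s,x,y,z,yaw=None):/def go(s,x,y,z,yaw=None,m=180):/; s/+90)%180-90)/+m\/2)%m-m\/2)/' h.py
python3 - <<'E'
from h import *
from rig import bot
s=bot.read_state();print(go(s,.4607,.3328,.20,-10.4,360))
E
```

```text
(array([634.1,  11.5,  28.9]), 1.752)
```

Emit:
play_rows([
  {"x": 15, "y": 0, "z": 0, "yaw": 0.12, "claw": 62},
  {"x": 45, "y": 0, "z": 0, "yaw": 0.24, "claw": 62},
  {"x": 85, "y": 0, "z": 0, "yaw": 0.36, "claw": 55},
  {"x": 125, "y": 0, "z": 0, "yaw": 0.48, "claw": 45},
  {"x": 165, "y": 0, "z": 0, "yaw": 0.6, "claw": 45},
  {"x": 205, "y": 0, "z": 0, "yaw": 0.72, "claw": 45},
  {"x": 245, "y": 0, "z": 0, "yaw": 0.84, "claw": 45},
  {"x": 285, "y": 0, "z": 0, "yaw": 0.96, "claw": 45},
  {"x": 325, "y": 0, "z": 0, "yaw": 1.08, "claw": 45},
  {"x": 365, "y": 0, "z": 0, "yaw": 1.2, "claw": 45},
  {"x": 405, "y": 0, "z": 0, "yaw": 1.32, "claw": 45},
  {"x": 445, "y": 0, "z": 0, "yaw": 1.44, "claw": 45},
])

```text
time: 10.58
position: [0.4485, 0.1065, 0.2257]
tool_rot: [-179.8, 0.0, 13.7]
force: [0.8, -0.6, -0.1]
opening: 0.0449
grip_force: 0.0
```

Run:
```python
from h import *
from rig import bot
s=bot.read_state();print(s['position'],s['tool_rot'],s['joint_positions'],go(s,.4607,.3328,.16,-10.4,360))
```

```text
[0.44848642 0.10653029 0.22571617] [-1.79846216e+02  4.55292094e-02  1.37009390e+01] [ 1.32744598e+01 -7.61457523e+00 -5.34468910e+00  9.23165588e+01
  1.53441342e-01  1.79573519e+02] (array([  65.5, -216.8,   66.2]), 0.421)
```

Emit:
play_rows([
  {"x": 5, "y": -20, "z": 0, "yaw": -0.12, "claw": 40},
  {"x": 12, "y": -40, "z": 5, "yaw": -0.24, "claw": 40},
  {"x": 20, "y": -65, "z": 5, "yaw": -0.36, "claw": 40},
  {"x": 28, "y": -92, "z": 10, "yaw": -0.48, "claw": 40},
  {"x": 36, "y": -119, "z": 10, "yaw": -0.6, "claw": 40},
  {"x": 44, "y": -146, "z": 15, "yaw": -0.72, "claw": 40},
  {"x": 52, "y": -173, "z": 20, "yaw": -0.84, "claw": 40},
  {"x": 60, "y": -198, "z": 25, "yaw": -0.96, "claw": 40},
  {"x": 64, "y": -212, "z": 25, "yaw": -1.08, "claw": 40},
  {"x": 65, "y": -217, "z": 25, "yaw": -1.2, "claw": 40},
  {"x": 65, "y": -217, "z": 25, "yaw": -1.32, "claw": 40},
  {"x": 65, "y": -217, "z": 25, "yaw": -1.44, "claw": 40},
])

```text
time: 11.58
position: [0.4593, 0.3315, 0.2007]
tool_rot: [-179.9, -0.1, 96.9]
force: [-0.3, -0.2, -0.1]
opening: 0.0399
grip_force: 0.0
```

Run:
```python
from h import *
from rig import bot
s=bot.read_state();print(s['position'],s['tool_rot'],s['joint_positions'],go(s,.4607,.3328,.16,169.6,360))
```

```text
[0.45934924 0.33154011 0.2006879 ] [-1.79881772e+02 -9.94563529e-02  9.68950261e+01] [ 35.75333029   6.52516992   5.918881    89.44925556   0.14416774
 118.85813174] (array([ 1. ,  1.6, 40.7]), -1.269)
```

Emit:
play_rows([
  {"x": 1, "y": 1, "z": 5, "yaw": -0.12, "claw": 40},
  {"x": 1, "y": 1.5, "z": 10, "yaw": -0.24, "claw": 40},
  {"x": 1, "y": 1.5, "z": 20, "yaw": -0.36, "claw": 40},
  {"x": 1, "y": 1.5, "z": 30, "yaw": -0.48, "claw": 40},
  {"x": 1, "y": 1.5, "z": 40, "yaw": -0.6, "claw": 40},
  {"x": 1, "y": 1.5, "z": 50, "yaw": -0.72, "claw": 40},
  {"x": 1, "y": 1.5, "z": 60, "yaw": -0.84, "claw": 40},
  {"x": 1, "y": 1.5, "z": 60, "yaw": -0.96, "claw": 40},
  {"x": 1, "y": 1.5, "z": 60, "yaw": -1.08, "claw": 40},
  {"x": 1, "y": 1.5, "z": 60, "yaw": -1.2, "claw": 40},
  {"x": 1, "y": 1.5, "z": 60, "yaw": -1.27, "claw": 40},
  {"x": 1, "y": 1.5, "z": 60, "yaw": -1.27, "claw": 40},
])

```text
time: 12.58
position: [0.4608, 0.3322, 0.141]
tool_rot: [179.9, -0.1, 169.4]
force: [0.1, 0.6, -1.0]
opening: 0.0401
grip_force: 0.0
```

Run:
```python
from h import *
from rig import bot,optics
s=bot.read_state();print(s['position'],s['tool_rot'],go(s,.4607,.3328,.086,169.6,360))
c=optics.read_camera('side')
for k in('or','bl'):
    for b,ce,(v,u) in blobs(c,k):
        p=pts(c,u,v)
        if .4<p[:,0].mean()<.63 and p[:,1].mean()>.25:
            t=np.percentile(p[:,2],90);q=p[p[:,2]>t-.004];print(k,ce.round(1),t.round(4),q.mean(0).round(4),((q.max(0)+q.min(0))/2).round(4),np.ptp(q,0).round(3))
cv2.imwrite('pics/e.png',cv2.resize(c['color'][250:370,240:390,::-1],(600,480),interpolation=cv2.INTER_CUBIC))
```

```text
[0.46080839 0.33221941 0.14104427] [ 1.79914193e+02 -1.20339577e-01  1.69443308e+02] (array([ 0.1,  0.5, 55. ]), -0.003)
or [317.7 322.8] 0.0845 [0.4515 0.3364 0.0838] [0.4541 0.3415 0.1004] [0.023 0.035 0.04 ]
bl [285.2 310.3] 0.0845 [0.5175 0.3251 0.0829] [0.514  0.3223 0.0828] [0.029 0.023 0.005]
```

View pics/e.png

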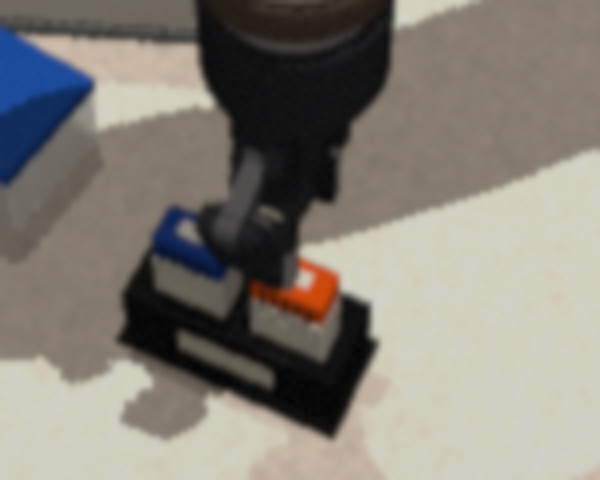

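The open near finger is above the orange cap at (295,285) in the crop, with the spare at (195,240) clear of it. I'll go down and grip.

Emit:
play_rows([
  {"x": 0, "y": 0.5, "z": 12, "yaw": 0, "claw": 40},
  {"x": 0, "y": 0.5, "z": 28, "yaw": 0, "claw": 40},
  {"x": 0, "y": 0.5, "z": 43, "yaw": 0, "claw": 40},
  {"x": 0, "y": 0.5, "z": 51, "yaw": 0, "claw": 40},
  {"x": 0, "y": 0.5, "z": 54.5, "yaw": 0, "claw": 40},
  {"x": 0, "y": 0.5, "z": 54.5, "yaw": 0, "claw": 36},
  {"x": 0, "y": 0.5, "z": 54.5, "yaw": 0, "claw": 30},
  {"x": 0, "y": 0.5, "z": 54.5, "yaw": 0, "claw": 26},
  {"x": 0, "y": 0.5, "z": 54.5, "yaw": 0, "claw": 22},
  {"x": 0, "y": 0.5, "z": 54.5, "yaw": 0, "claw": 16},
  {"x": 0, "y": 0.5, "z": 54.5, "yaw": 0, "claw": 14},
  {"x": 0, "y": 0.5, "z": 54.5, "yaw": 0, "claw": 14},
])

```text
time: 13.63
position: [0.4617, 0.3333, 0.0884]
tool_rot: [179.8, 0.0, 169.3]
force: [0.1, -1.4, 5.7]
opening: 0.0205
grip_force: 59.1
```

Emit:
play_rows([
  {"x": 0, "y": 0, "z": -4, "yaw": 0, "claw": 14},
  {"x": 0, "y": 0, "z": -12, "yaw": 0, "claw": 14},
  {"x": 0, "y": 0, "z": -24, "yaw": 0, "claw": 14},
  {"x": 0, "y": 0, "z": -40, "yaw": 0, "claw": 14},
  {"x": 0, "y": 0, "z": -58, "yaw": 0, "claw": 14},
  {"x": 0, "y": 0, "z": -78, "yaw": 0, "claw": 14},
  {"x": 0, "y": 0, "z": -98, "yaw": 0, "claw": 14},
  {"x": 0, "y": 0, "z": -118, "yaw": 0, "claw": 14},
  {"x": 0, "y": 0, "z": -135, "yaw": 0, "claw": 14},
  {"x": 0, "y": 0, "z": -145, "yaw": 0, "claw": 14},
  {"x": 0, "y": 0, "z": -145, "yaw": 0, "claw": 14},
])

```text
time: 14.55
position: [0.4619, 0.3332, 0.2355]
tool_rot: [179.7, 0.1, 169.3]
force: [0.5, 1.1, -1.1]
opening: 0.0207
grip_force: 58.4
```

Run:
```python
from h import *
from rig import bot
s=bot.read_state();print(s['position'],s['tool_rot'],s['opening'],s['grip_force'],go(s,.588,.0949,.232,188.65,360))
```

```text
[0.46194276 0.3332129  0.23547905] [1.79685888e+02 9.41945766e-02 1.69266143e+02] 0.02074033339284719 58.411179383983836 (array([-168.2, -210.7,    2.6]), -0.338)
```

Emit:
play_rows([
  {"x": -6, "y": -8, "z": 0, "yaw": -0.02, "claw": 14},
  {"x": -18, "y": -23, "z": 0, "yaw": -0.06, "claw": 14},
  {"x": -36, "y": -45, "z": 0, "yaw": -0.1, "claw": 14},
  {"x": -56, "y": -70, "z": 0, "yaw": -0.14, "claw": 14},
  {"x": -76, "y": -95, "z": 0, "yaw": -0.18, "claw": 14},
  {"x": -96, "y": -120, "z": 0, "yaw": -0.22, "claw": 14},
  {"x": -116, "y": -145, "z": 0, "yaw": -0.26, "claw": 14},
  {"x": -135, "y": -169, "z": 0, "yaw": -0.3, "claw": 14},
  {"x": -150, "y": -189, "z": 0, "yaw": -0.33, "claw": 14},
  {"x": -161, "y": -202, "z": 0, "yaw": -0.338, "claw": 14},
  {"x": -167, "y": -209, "z": 1, "yaw": -0.338, "claw": 14},
  {"x": -168, "y": -211, "z": 2, "yaw": -0.338, "claw": 14},
])

```text
time: 15.55
position: [0.5875, 0.0929, 0.2286]
tool_rot: [179.8, -0.1, -171.5]
force: [-0.2, -0.1, -1.8]
opening: 0.0205
grip_force: 58.4
```

Emit:
play_rows([
  {"x": 0, "y": 0, "z": 8, "yaw": 0, "claw": 14},
  {"x": 0, "y": 0, "z": 16, "yaw": 0, "claw": 14},
  {"x": 0, "y": 0, "z": 20, "yaw": 0, "claw": 14},
  {"x": 0, "y": 0, "z": 20, "yaw": 0, "claw": 14},
  {"x": 0, "y": 0, "z": 20, "yaw": 0, "claw": 14},
])

```text
time: 15.97
position: [0.5866, 0.0949, 0.2093]
tool_rot: [179.8, -0.1, -171.3]
force: [1.0, 0.3, 0.0]
opening: 0.0204
grip_force: 58.4
```

Run:
```python
from h import *
from rig import bot,optics
s=bot.read_state();print(s['position'],s['tool_rot'],s['joint_positions'][5],go(s,.588,.0949,.21,188.65,360))
c=optics.read_camera('side');np.savez('side5.npz',**c)
v,u=np.mgrid[120:240,250:320];u=u.ravel();v=v.ravel();p=pts(c,u,v);r=p[:,:2]-s['position'][:2]
a=np.deg2rad(8.65);ax=np.array([np.cos(a),np.sin(a)]);ay=np.array([-ax[1],ax[0]]);X=r@ax;Y=r@ay
for z in np.arange(.11,.22,.01):
    m=(p[:,2]>z)&(p[:,2]<z+.01)&(abs(X)<.03)&(Y>-.005)&(Y<.03)
    if m.sum()>4: print(z.round(2),m.sum(),'X',X[m].min().round(4),X[m].max().round(4),'Y',np.percentile(Y[m],[10,50,90]).round(4))
cv2.imwrite('pics/f.png',cv2.resize(c['color'][130:250,210:360,::-1],(800,600),interpolation=cv2.INTER_CUBIC))
```

```text
[0.58657548 0.09492373 0.20928574] [ 1.79841823e+02 -5.56993693e-02 -1.71311625e+02] 0.43374396405100224 (array([-1.4, -0.2, -0.7]), 0.001)
0.12 14 X -0.0191 0.0178 Y [0.0072 0.0085 0.0094]
0.13 55 X -0.0191 0.0184 Y [0.0025 0.0081 0.0099]
0.14 59 X -0.0193 0.017 Y [0.0069 0.0089 0.0111]
0.15 61 X -0.0194 0.0188 Y [0.008  0.0096 0.0113]
0.16 58 X -0.019 0.0175 Y [0.0085 0.01   0.0116]
0.17 61 X -0.0192 0.0172 Y [0.0087 0.0102 0.0116]
0.18 42 X -0.0191 0.0188 Y [0.0052 0.0101 0.0149]
0.19 59 X -0.0193 0.0181 Y [0.008  0.0121 0.0229]
0.2 76 X -0.0192 0.0171 Y [-0.0011  0.0122  0.024 ]
0.21 31 X -0.0099 0.0112 Y [0.017  0.0228 0.0247]
```

View pics/f.png

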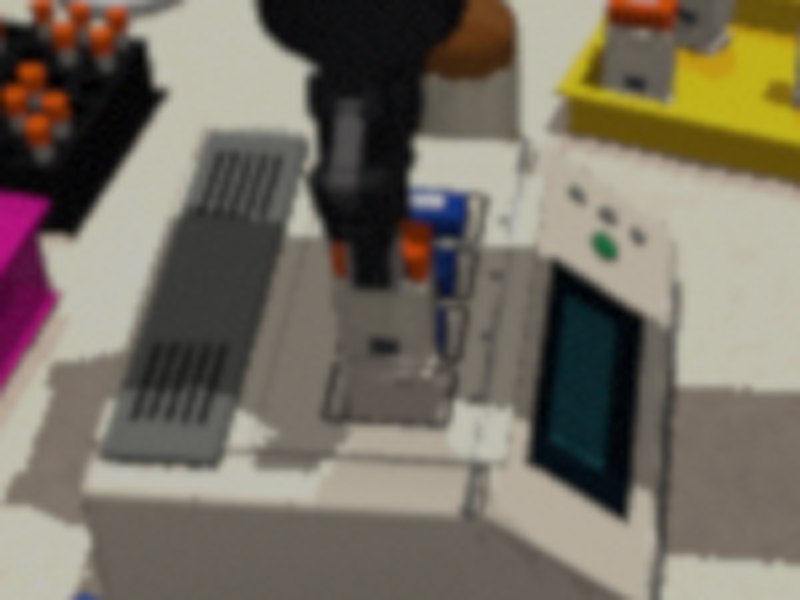

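The cartridge hangs just over the empty bay: nose at about (385,350), slot at (390,395). It is centred to within about a millimetre. I'll lower it gently and watch the force.

Emit:
play_rows([
  {"x": -2, "y": 0.3, "z": 5, "yaw": 0, "claw": 14},
  {"x": -2, "y": 0.3, "z": 12, "yaw": 0, "claw": 14},
  {"x": -2, "y": 0.3, "z": 17, "yaw": 0, "claw": 14},
  {"x": -2, "y": 0.3, "z": 20, "yaw": 0, "claw": 14},
  {"x": -2, "y": 0.3, "z": 22, "yaw": 0, "claw": 14},
  {"x": -2, "y": 0.3, "z": 24, "yaw": 0, "claw": 14},
  {"x": -2, "y": 0.3, "z": 26, "yaw": 0, "claw": 14},
  {"x": -2, "y": 0.3, "z": 28, "yaw": 0, "claw": 14},
  {"x": -2, "y": 0.3, "z": 30, "yaw": 0, "claw": 14},
  {"x": -2, "y": 0.3, "z": 30, "yaw": 0, "claw": 14},
])

```text
time: 16.85
position: [0.5894, 0.0943, 0.1804]
tool_rot: [179.9, 0.1, -171.4]
force: [1.5, -3.5, 1.2]
opening: 0.0207
grip_force: 59.8
```

Emit:
play_rows([
  {"x": 0, "y": -0.5, "z": 4, "yaw": 0, "claw": 14},
  {"x": 0, "y": -0.7, "z": 9, "yaw": 0, "claw": 14},
  {"x": 0, "y": -0.7, "z": 14, "yaw": 0, "claw": 14},
  {"x": 0, "y": -0.7, "z": 19, "yaw": 0, "claw": 14},
  {"x": 0, "y": -0.7, "z": 24, "yaw": 0, "claw": 14},
  {"x": 0, "y": -0.7, "z": 29, "yaw": 0, "claw": 14},
  {"x": 0, "y": -0.7, "z": 33, "yaw": 0, "claw": 14},
  {"x": 0, "y": -0.7, "z": 35, "yaw": 0, "claw": 14},
  {"x": 0, "y": -0.7, "z": 35, "yaw": 0, "claw": 14},
])

```text
time: 17.6
position: [0.589, 0.0932, 0.1436]
tool_rot: [180.0, -0.1, -171.4]
force: [2.3, -9.0, 0.3]
opening: 0.0206
grip_force: 59.5
```

Emit:
play_rows([
  {"x": 0, "y": -1, "z": 1, "yaw": 0, "claw": 14},
  {"x": 0, "y": -1.5, "z": 2, "yaw": 0, "claw": 14},
  {"x": 0, "y": -1.5, "z": 3, "yaw": 0, "claw": 14},
  {"x": 0, "y": -1.5, "z": 3, "yaw": 0, "claw": 14},
])

```text
time: 17.93
position: [0.5891, 0.0929, 0.1412]
tool_rot: [179.8, -0.1, -171.4]
force: [-0.5, -2.4, 1.0]
opening: 0.0209
grip_force: 59.6
```

Emit:
play_rows([
  {"x": 0, "y": 0, "z": 0, "yaw": 0, "claw": 22},
  {"x": 0, "y": 0, "z": 0, "yaw": 0, "claw": 27},
  {"x": 0, "y": 0, "z": 0, "yaw": 0, "claw": 31},
  {"x": 0, "y": 0, "z": 0, "yaw": 0, "claw": 31},
  {"x": 0, "y": 0, "z": -8, "yaw": 0, "claw": 31},
  {"x": 0, "y": 0, "z": -22, "yaw": 0, "claw": 31},
  {"x": 0, "y": 0, "z": -40, "yaw": 0, "claw": 31},
  {"x": 0, "y": 0, "z": -50, "yaw": 0, "claw": 20},
  {"x": 0, "y": 0, "z": -50, "yaw": 0, "claw": 0},
  {"x": 0, "y": 0, "z": -50, "yaw": 0, "claw": 0},
  {"x": 0, "y": 0, "z": -50, "yaw": 0, "claw": 0},
  {"x": 0, "y": 0, "z": -50, "yaw": 0, "claw": 0},
])

```text
time: 18.93
position: [0.589, 0.0926, 0.1905]
tool_rot: [179.8, -0.1, -171.4]
force: [-0.3, 0.2, -1.3]
opening: 0.0001
grip_force: 0.0
```

Run:
```python
from h import *
from rig import bot,optics
s=bot.read_state();print(s['position'],s['tool_rot'],s['opening'])
c=optics.read_camera('side');np.savez('side6.npz',**c)
for k in('or','bl'):
    for b,ce,(v,u) in blobs(c,k):
        p=pts(c,u,v)
        if .4<p[:,0].mean()<.63:
            t=np.percentile(p[:,2],90);q=p[p[:,2]>t-.004];print(k,ce.round(1),t.round(4),q.mean(0).round(4),((q.max(0)+q.min(0))/2).round(4),np.ptp(q,0).round(3))
```

```text
[0.58898905 0.09261597 0.19053467] [ 1.79843437e+02 -1.04080459e-01 -1.71371620e+02] 0.00010716339252549445
or [330.4 130.3] 0.0851 [ 0.5503 -0.2729  0.0836] [ 0.5516 -0.2737  0.0845] [0.033 0.025 0.006]
or [367.4 130.5] 0.0848 [ 0.4439 -0.2662  0.1046] [0.4196 0.2    0.4208] [0.089 1.022 0.679]
or [300.6 130.8] 0.1137 [ 0.6232 -0.2126  0.1123] [ 0.6233 -0.212   0.1126] [0.004 0.009 0.005]
or [281.5 200.7] 0.1377 [0.5861 0.1049 0.1451] [0.4906 0.3989 0.447 ] [0.232 0.624 0.627]
bl [297.3 118. ] 0.1706 [0.555  0.0831 0.3478] [0.5541 0.0861 0.3506] [0.007 0.023 0.018]
bl [341.5 118.3] 0.0843 [ 0.5326 -0.3436  0.0831] [ 0.5333 -0.3458  0.0832] [0.032 0.023 0.006]
bl [292.1 172.4] 0.1152 [ 0.5987 -0.0284  0.1139] [ 0.6011 -0.0307  0.1138] [0.025 0.02  0.005]
bl [291.6 182.9] 0.1162 [0.5894 0.012  0.1145] [0.5907 0.0097 0.115 ] [0.017 0.019 0.005]
bl [290.8 193.9] 0.116 [0.5805 0.0502 0.1147] [0.5803 0.0495 0.1148] [0.009 0.014 0.004]
bl [288.7 310.4] 0.0842 [0.5107 0.3234 0.0829] [0.5111 0.3221 0.0832] [0.035 0.025 0.006]
```

The fresh cartridge stands in the bay with its cap top at 138 mm, and the other caps have not moved. I'll press it down.

Emit:
play_rows([
  {"x": 0, "y": 0.5, "z": 12, "yaw": 0, "claw": 0},
  {"x": 0, "y": 0.5, "z": 26, "yaw": 0, "claw": 0},
  {"x": 0, "y": 0.5, "z": 33, "yaw": 0, "claw": 0},
  {"x": 0, "y": 0.5, "z": 38, "yaw": 0, "claw": 0},
  {"x": 0, "y": 0.5, "z": 43, "yaw": 0, "claw": 0},
  {"x": 0, "y": 0.5, "z": 48, "yaw": 0, "claw": 0},
  {"x": 0, "y": 0.5, "z": 53, "yaw": 0, "claw": 0},
  {"x": 0, "y": 0.5, "z": 57, "yaw": 0, "claw": 0},
  {"x": 0, "y": 0.5, "z": 60, "yaw": 0, "claw": 0},
  {"x": 0, "y": 0.5, "z": 61, "yaw": 0, "claw": 0},
  {"x": 0, "y": 0.5, "z": 61, "yaw": 0, "claw": 0},
  {"x": 0, "y": 0.5, "z": 61, "yaw": 0, "claw": 0},
])

```text
time: 19.98
position: [0.5894, 0.0933, 0.1315]
tool_rot: [179.8, 0.1, -171.4]
force: [-1.2, -0.8, 6.7]
opening: 0.0003
grip_force: 3.3
```

Emit:
play_rows([
  {"x": 0, "y": 0, "z": 1, "yaw": 0, "claw": 0},
  {"x": 0, "y": 0, "z": 2, "yaw": 0, "claw": 0},
  {"x": 0, "y": 0, "z": 2.5, "yaw": 0, "claw": 0},
  {"x": 0, "y": 0, "z": 2.5, "yaw": 0, "claw": 0},
  {"x": 0, "y": 0, "z": 2.5, "yaw": 0, "claw": 0},
])

```text
time: 20.4
position: [0.5898, 0.0935, 0.1306]
tool_rot: [179.8, 0.2, -171.4]
force: [-3.6, -0.7, 14.2]
opening: 0.0002
grip_force: 7.3
```

Force has risen to 14 N, so it is at the stop. I'll release and back off.

Emit:
play_rows([
  {"x": 0, "y": 0, "z": -3, "yaw": 0, "claw": 0},
  {"x": 0, "y": 0, "z": -8, "yaw": 0, "claw": 0},
  {"x": 0, "y": 0, "z": -20, "yaw": 0, "claw": 0},
  {"x": 0, "y": 0, "z": -45, "yaw": 0, "claw": 0},
  {"x": 0, "y": 0, "z": -80, "yaw": 0, "claw": 0},
  {"x": 0, "y": 0, "z": -110, "yaw": 0, "claw": 0},
  {"x": 20, "y": 0, "z": -125, "yaw": 0, "claw": 0},
  {"x": 50, "y": 0, "z": -130, "yaw": 0, "claw": 0},
  {"x": 85, "y": 0, "z": -130, "yaw": 0, "claw": 0},
  {"x": 120, "y": 0, "z": -130, "yaw": 0, "claw": 0},
  {"x": 150, "y": 0, "z": -130, "yaw": 0, "claw": 0},
  {"x": 150, "y": 0, "z": -130, "yaw": 0, "claw": 0},
])

```text
time: 21.4
position: [0.437, 0.0699, 0.2599]
tool_rot: [179.8, 0.0, -171.4]
force: [-0.1, -0.1, 0.6]
opening: 0.0001
grip_force: 0.0
```

Run:
```python
from h import *
from rig import bot,optics
s=bot.read_state();print(s['position'],s['force'])
c=optics.read_camera('side')
for k in('or','bl'):
    for b,ce,(v,u) in blobs(c,k):
        p=pts(c,u,v)
        if .4<p[:,0].mean()<.63:
            t=np.percentile(p[:,2],90);q=p[(p[:,2]>t-.004)&(p[:,2]<t+.01)];print(k,ce.round(1),t.round(4),q.mean(0).round(4),np.ptp(q,0).round(3))
cv2.imwrite('pics/g.png',cv2.resize(c['color'][90:350,210:420,::-1],(484,600),interpolation=cv2.INTER_CUBIC))
```

```text
[0.43702517 0.06985444 0.25994879] [-0.1440595  -0.0562956   0.55438449]
or [330.6 130.2] 0.0846 [ 0.5504 -0.273   0.0833] [0.034 0.022 0.007]
or [371.4 130.2] 0.0856 [ 0.4342 -0.2992  0.084 ] [0.01  0.016 0.005]
or [282.2 207.3] 0.1158 [0.5881 0.0943 0.1143] [0.038 0.025 0.005]
bl [340.9 118.3] 0.085 [ 0.5349 -0.3423  0.0834] [0.031 0.02  0.005]
bl [288.9 171.6] 0.1161 [ 0.6059 -0.0283  0.1145] [0.035 0.02  0.006]
bl [286.9 182.4] 0.1158 [0.6001 0.0125 0.1142] [0.034 0.02  0.004]
bl [285.3 194.6] 0.1158 [0.5933 0.0545 0.1142] [0.033 0.02  0.005]
bl [288.8 310.5] 0.0845 [0.511  0.324  0.0829] [0.036 0.024 0.005]
```

View pics/g.png

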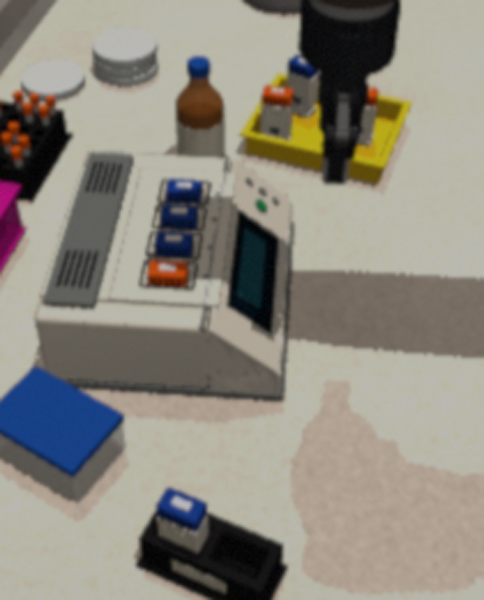

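The fresh cap at (168,272) is level with the three blue caps, so it is latched at 115.8 mm. The finished cartridge stands upright in the tray at (370,115), partly hidden behind the gripper. Everything else is in place and the arm is clear.

```bash
python3 -c "
from rig import order
print(order.job_done())"
```

```text
the job is handed in; nothing more can be done
None
```

The finished cartridge stands upright in the yellow tray, the fresh one is latched in its bay with its cap level with the blue ones, and nothing else looked disturbed in the last picture; the job is handed in, with no verdict shown.

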